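# Tip the used batteries into the hall cabinet's tilt-out bin and stack the tray

### The arm

A 7-joint arm with a two-finger parallel gripper is mounted at the origin on the work surface. World frame = base frame: x ahead of the robot, y to its left, z up, the work surface at z = 0. Lengths are in mm, angles in degrees, forces in N, time in s.
With the tool pointing down it reaches from about 400 to 875 mm from the base axis. Payload 4.4 kg.
Tool frame: the origin (TCP) lies on the centre line of the jaws, within the pads' length; the fingertips stand 11 mm ahead of it and the grasp point (between the pads) lies 8 mm behind it; z points along the fingers, y is the line along which they close (so a half turn about z gives the same grasp; the last joint's range is limited). The gripper opens to 85 mm and grips with 20 to 120 N. Pads are 22 mm wide; open, the fingers measure 114 mm over their backs; the gripper's body (76 mm by 85 mm) begins 54 mm behind the grasp point. The pads swing forward as they close: fully open they stand 13 mm farther back than shut.
Start: joints at [71.459, 36.005, 2.206, 86.941, -1.547, 57.084, -1.146], TCP at [165.747, -628.527, 242.313] pointing down, gripper open.
Joint ranges: [-175.42, 175.42], [-21.48, 121.26], [-71.46, 75.88], [10.55, 141.38], [-63.04, 243.04], [13.31, 113.54], [-168.57, 168.57]. Speed limits (degrees/s): [147.25, 147.25, 180, 180, 180, 180, 180].

### API

Orientations are given as a 3x3 rotation matrix whose columns are the frame's x, y, z axes.
In Python, from rig import bot, eoat, solver, imaging gives the robot as it stands. Calls block until the motion is done:
- bot.movep(position, orientation): joint-space move of the TCP to a pose.
- bot.move_straight(position, frame=None, velocity=150): straight line of the TCP; frame=None keeps the orientation; velocity is the mean speed in mm/s.
- bot.move_joints(angles): joint-space move.
- eoat.gripper_to(opening): finger opening in mm; the grip force is fixed at half the most; returns when the fingers have stopped.
- bot.pause(seconds).
- solver.inverse_kinematics(position, orientation): joint angles nearest the present ones, or None.
- bot.observe(): the state.
- imaging.grab_frame(name): name is "scene" or "top"; returns a dict with "frame" (420x560x3 uint8, red, green, blue), "range_z" (420x560 float32, mm along the optical axis (not along the pixel's ray), 0 where there is no reading), "fx", "fy", "cx", "cy" (pixels), "eye" and "orientation" of the camera in the world. Camera axes: x right, y up, looking along -z (the intrinsics and any distortion apply to the point x, -y, -z); pixel columns grow to the right and rows downward; lengths in mm; the calibration is good to about 2 mm. A picture is of the moment at which its call begins.
A pose or a line that the arm cannot do raises bot.Unreachable and nothing moves.
- bot.finish_job(): hands the job in; it is judged then, once.
The state is a dict: "time_s": time; "joint_positions": joint angles; "qd": joint speeds; "effort": joint torques, N m; "position": TCP position; "tcp_rot": TCP orientation; "contact_force": force on the tool from outside, world axes, zero at the start; "wrist_torque": the same for the moment, N m; "grip_width": finger opening in mm; "grasp_force": force on a finger pad.
Only numpy, scipy, OpenCV 4.12 (cv2) and the standard library are available. Lean on these libraries where they do the work, as an engineer would, in place of code of your own. Each camera call takes 0.05 s, during which the arm holds its last target. There are 200 camera calls.

### The job

Pull the cabinet's tip-out front open all the way to its stop, then tip the six used batteries out of their tray into the open bin. Stack the emptied tray squarely on the tray of keys, turned half round so that its feet stand on the ledges instead of nesting on the keys; set it down, don't drop it. Leave the bin fully open and the key tray where it stands, and don't disturb the other things on the table.

Things in the scene. Friction and masses are not known exactly. Their poses are not given: they have to be found in the camera images.
- cabinet_foot (a point): cream wooden tip-out bin cabinet, fixed on the table, 300 mm wide (y; its top board 306 mm), 200 mm deep, 216 mm high. This point: table level, in the middle of its front face; x points into the cabinet, y along its width (to the left as one faces it), z up.
- bin_front (a joint): angle of the cabinet's tip-out front in rad: 0 shut, growing as its upper edge comes out towards the robot; stiff hinge along the lower edge, stays wherever it is left (takes about 5 to 7 N at the pull), hard stop at 0.70. May stand a little ajar at the start.
- bin_hinge (a point): middle of the lower edge of the front's outer face, on the hinge line, 20 mm above the table. Frame moves with the front: y along the hinge, z up the front board, x inwards (with the front shut: as cabinet_foot). Front board: 264 mm wide, 176 mm high, 14 mm thick (x 0 to 14 mm).
- bin_pull (a point): middle of the dark round bar pull, 11 mm thick, 120 mm long along y, its axis 40 mm in front of the board, 154 mm up it from the hinge and 42 mm below the cabinet's top (posts at y = +-51 mm; room for a finger between bar and board). Frame as bin_hinge's.
- bin_edge (a point): middle of the front board's top edge, outer face, 176 mm from the hinge; frame as bin_hinge's. Fully open it is 155 mm above the table and 113 mm in front of the cabinet; things are dropped in between it and the cabinet's top board.
- bin_bucket (a point): middle of the floor of the grey bucket fixed behind the front, open on top; frame as bin_hinge's, in which the bucket's inside spans x 14 to 122 mm, y -111 to +111 mm, floor at z = 5 mm, back wall 100 mm high, side walls 100 mm high (165 mm next to the board). Fully open, its highest side corners are 191 mm above the table.
- battery_tray: blue plastic stack-nest tray with the six batteries, 140 mm long, 68 mm wide, 60 mm high, 0.1 to 0.17 kg empty. Origin: under the middle of its trough; x along the length to the open pouring mouth, z up. Below, a trough (z 0 to 30 mm, x -65 to +65 mm, 40 mm wide outside, 35 inside, floor 2.5 mm); above, a wider part (z 30 to 60 mm), closed at x = -75 mm, open at the mouth.
- battery_tray_grip (a point): on battery_tray's middle, 45 mm above its underside: middle between the two upright side walls (z 30 to 60 mm, x -75 to +65 mm, 68 mm apart outside, 63 inside), the place to grip it firmly across its width (y). Axes as the tray's.
- battery_tray_mouth (a point): middle of the pouring edge of battery_tray's trough floor, at tray x = +65 mm, z = 7 mm (the floor rises 4 mm over the last 23 mm before it). The mouth is open over the tray's full width and height. Axes as the tray's.
- battery_tray_feet (a point): middle of battery_tray's four feet, level with its underside, at tray x = +14 mm. Feet stand beside the trough at tray x = +50 and -22 mm, y = +-24.5 mm, each 12 mm (x) by 9 mm (y), z 0 to 30 mm; 58 mm over the outsides of a pair.
- key_tray: the same kind of tray, same shape and frame as battery_tray, holding keys and fobs (up to 36 mm high, fixed in it); 0.18 to 0.29 kg. Another tray put in the same way round nests down onto the keys; turned half a turn, origin over origin, its feet go inside the rim (2.5 mm spare each side) and stand on the ledges, its origin then 54 mm above this one.
- key_tray_ledges (a point): middle of key_tray's four inner ledges, level with their tops (54 mm up, 6 mm below the rim), at tray x = -14 mm. Ledges at tray x = -50 and +22 mm, y = +-27 mm, each 16 mm (x) by 9 mm (y). Axes as the tray's.
- cell0: used AA battery (green with a silver end), 14.5 mm diameter, 50 mm long, 23 g; origin at its centre, x along its axis. It starts lying lengthwise in battery_tray's trough, in the lower layer, and slides out when the tray is tipped mouth down by about 45 degrees or more.
- cell1: used AA battery (black with a brass end), 14.5 mm diameter, 50 mm long, 23 g; origin at its centre, x along its axis. It starts lying lengthwise in battery_tray's trough, in the lower layer, and slides out when the tray is tipped mouth down by about 45 degrees or more.
- cell2: used AA battery (green with a silver end), 14.5 mm diameter, 50 mm long, 23 g; origin at its centre, x along its axis. It starts lying lengthwise in battery_tray's trough, in the lower layer, and slides out when the tray is tipped mouth down by about 45 degrees or more.
- cell3: used AA battery (black with a brass end), 14.5 mm diameter, 50 mm long, 23 g; origin at its centre, x along its axis. It starts lying lengthwise in battery_tray's trough, in the lower layer, and slides out when the tray is tipped mouth down by about 45 degrees or more.
- cell4: used AA battery (green with a silver end), 14.5 mm diameter, 50 mm long, 23 g; origin at its centre, x along its axis. It starts lying lengthwise in battery_tray's trough, on top of the others, and slides out when the tray is tipped mouth down by about 45 degrees or more.
- cell5: used AA battery (black with a brass end), 14.5 mm diameter, 50 mm long, 23 g; origin at its centre, x along its axis. It starts lying lengthwise in battery_tray's trough, on top of the others, and slides out when the tray is tipped mouth down by about 45 degrees or more.
- brush: wooden shoe brush with black bristles, 160 x 50 x 42 mm; origin under its centre; a bystander.
- polish_tin: round shoe-polish tin, red lid, 76 mm across, 26 mm high; origin under its centre; a bystander.
- key_bowl: blue ceramic bowl, 120 mm across, 45 mm high; origin under its centre; a bystander.
- wax_jar: amber jar with black cap, 60 mm across, 70 mm high; origin under its centre; a bystander.
- glasses_case: grey rounded glasses case, 160 x 62 x 38 mm; origin under its centre; a bystander.
- torch: aluminium torch lying along its x, 140 mm long, 36 mm thick; origin under its middle; a bystander.

How it is judged (in metres and radians):
On the way, in this order (a step that is already met when the one before it is completed fails the run):
1. the front is open to its stop (beyond 0.66 rad) while all batteries are still in their tray (value of joint bin_front above 0.66 rad and distance between each of cell0, cell1, cell2, cell3, cell4, cell5 and battery_tray below 0.09 m), for 0.2 s.
2. the battery tray is tipped by more than 20 degrees with its mouth over the open bin (angle between battery_tray's own z axis and vertical above 0.35 rad and value of joint bin_front above 0.64 rad and height (world z) of battery_tray_mouth between 0.13 and 0.3 m and x of battery_tray_mouth in the frame of cabinet_foot between -0.125 and 0.01 m and y of battery_tray_mouth in the frame of cabinet_foot between -0.125 and 0.125 m).
3. all six batteries are inside the bin (x of cell0 in the frame of bin_hinge between 0.01 and 0.125 m and y of cell0 in the frame of bin_hinge between -0.113 and 0.113 m and z of cell0 in the frame of bin_hinge between 0 and 0.15 m and x of cell1 in the frame of bin_hinge between 0.01 and 0.125 m and y of cell1 in the frame of bin_hinge between -0.113 and 0.113 m and z of cell1 in the frame of bin_hinge between 0 and 0.15 m and x of cell2 in the frame of bin_hinge between 0.01 and 0.125 m and y of cell2 in the frame of bin_hinge between -0.113 and 0.113 m and z of cell2 in the frame of bin_hinge between 0 and 0.15 m and x of cell3 in the frame of bin_hinge between 0.01 and 0.125 m and y of cell3 in the frame of bin_hinge between -0.113 and 0.113 m and z of cell3 in the frame of bin_hinge between 0 and 0.15 m and x of cell4 in the frame of bin_hinge between 0.01 and 0.125 m and y of cell4 in the frame of bin_hinge between -0.113 and 0.113 m and z of cell4 in the frame of bin_hinge between 0 and 0.15 m and x of cell5 in the frame of bin_hinge between 0.01 and 0.125 m and y of cell5 in the frame of bin_hinge between -0.113 and 0.113 m and z of cell5 in the frame of bin_hinge between 0 and 0.15 m), for 0.2 s.
4. the empty tray, turned half round, is lowered over the key tray to within 12 mm of its seat while still held (z of battery_tray in the frame of key_tray below 0.066 m and horizontal distance between battery_tray and key_tray below 0.02 m and x of battery_tray_mouth in the frame of key_tray below -0.03 m and contact force between the fingers and battery_tray above 0.3 N).
At the end, for the whole second after the job is handed in: Front open beyond 0.64 rad, all six batteries in the bin; battery tray at rest on the key tray, half turned: 50.5-57.5 mm above it, within 10 mm lengthwise, 6 mm crosswise, axes within 0.10 rad, upright within 0.06; key tray upright on the table, moved under 30 mm (all of step 3 and value of joint bin_front above 0.64 rad and z of battery_tray in the frame of key_tray between 0.0505 and 0.0575 m and x of battery_tray in the frame of key_tray between -0.01 and 0.01 m and y of battery_tray in the frame of key_tray between -0.006 and 0.006 m and x of battery_tray_mouth in the frame of key_tray below -0.03 m and angle between the x axis of battery_tray and the x axis of key_tray, either way round below 0.1 rad and angle between battery_tray's own z axis and vertical below 0.06 rad and angle between key_tray's own z axis and vertical below 0.035 rad and height (world z) of key_tray below 0.004 m and distance of key_tray from where it was at the start of the episode below 0.03 m and linear speed of each of battery_tray, key_tray below 0.02 m/s); the robot touches nothing.
It fails at once if a bystander (brush, tin, bowl, jar, glasses case, torch) is moved by more than 40 mm (distance of any of brush, polish_tin, key_bowl, wax_jar, glasses_case, torch from where it was at the start of the episode above 0.04 m).
It also fails if it takes over 67 s, if anything falls off the work surface, if the arm or the gripper's body presses on something with over 40 N, if the wrist force passes 120 N, or if a joint passes its speed limit or range.

## Working session

There is one attempt and no reset: what is moved stays moved. The work goes in short steps, each a Python script; the robot and the scene stay as the last script left them, time stands still between calls to the robot, and variables do not carry over. Pictures are saved under pics/ and viewed, at most 10 in all, crops included, and the job is handed in when it is done.

```bash
ls; mkdir -p pics; cat > h.py <<'E'
import numpy as np, cv2
from rig import bot, eoat, solver, imaging
def cloud(f):
    z=f["range_z"]; v,u=np.mgrid[:z.shape[0],:z.shape[1]]
    p=np.stack([(u-f["cx"])/f["fx"]*z,-(v-f["cy"])/f["fy"]*z,-z],-1)
    P=p@np.array(f["orientation"]).T+np.array(f["eye"]); P[z==0]=np.nan
    return P
def save(f,n): cv2.imwrite(f"pics/{n}.png",f["frame"][...,::-1])
E
python3 - <<'E'
from h import *
for n in("scene","top"):
    f=imaging.grab_frame(n); save(f,n+"0"); print(n,{k:f[k] for k in f if k not in("frame","range_z")}); np.savez(n+"0.npz",P=cloud(f),im=f["frame"])
print(bot.observe())
E
```

```text
pics
scene {'fx': 396.2806126145257, 'fy': 396.2806126145257, 'cx': 279.5839181008503, 'cy': 208.84647255834406, 'eye': array([1202.90746723,   27.2286155 , 1024.12222729]), 'orientation': array([[-0.06192654, -0.80727245,  0.58692102],
       [ 0.99803425, -0.04441126,  0.0442186 ],
       [-0.00963056,  0.58850559,  0.80843579]])}
top {'fx': 449.8429310378838, 'fy': 449.8429310378838, 'cx': 285.38181139397136, 'cy': 206.06681016829205, 'eye': array([ 368.84578955,  -30.17910965, 1206.83132468]), 'orientation': array([[ 0.01286197,  0.98414411, -0.17690373],
       [-0.99989486,  0.01384345,  0.00431494],
       [ 0.00669548,  0.17682964,  0.9842187 ]])}
{'time_s': 0.1, 'joint_positions': array([71.4589319 , 36.05182854,  2.2027262 , 86.99142875, -1.54692705,
       57.08374744, -1.14568372]), 'qd': array([-0.05755269, -0.13937959,  0.03842715, -0.09903653, -0.0540975 ,
       -0.03494986,  0.05397205]), 'effort': array([ 3.65626845e-03, -5.64526320e+01,  1.23042572e+00, -1.93969041e+01,
        1.11508474e-02,  5.52975500e-03, -6.55735178e-06]), 'position': array([ 165.6109159 , -627.98082352,  241.49478479]), 'tcp_rot': array([[ 9.66951476e-01,  2.54960079e-01, -4.49352447e-04],
       [ 2.54960475e-01, -9.66950088e-01,  1.63826323e-03],
       [-1.68096640e-05, -1.69868816e-03, -9.99998557e-01]]), 'contact_force': array([-1.01030676, -0.08667512,  0.45599992]), 'wrist_torque': array([0.01440028, 0.00691563, 0.01665239]), 'grasp_force': 0.0, 'grip_width': 85.25781126488485}
```

```bash
python3 -c "
import cv2,numpy as np
a=cv2.imread('pics/scene0.png');b=cv2.imread('pics/top0.png');print(a.shape,b.shape)"
```

```text
(420, 560, 3) (420, 560, 3)
```

View pics/scene0.png

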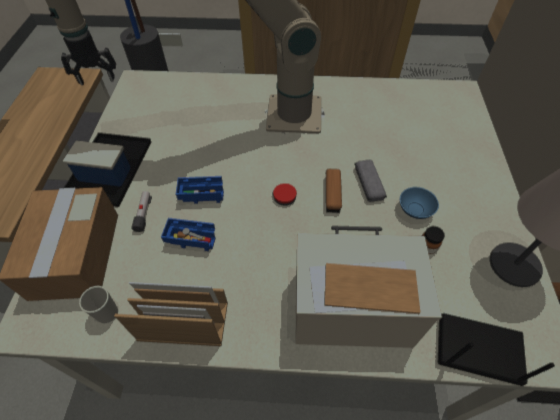

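View pics/top0.png

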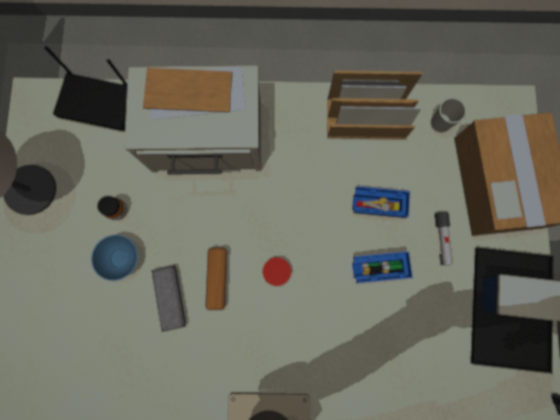

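The scene view shows the battery tray at about px (200,189), the key tray at (189,234), the cabinet at (360,290) and its pull at (357,228). In the top view they are at (382,267), (381,202), (195,110) and (195,160). Next I measure them and zoom in on the trays.

```bash
cat >> h.py <<'E'
def rect(P):
    (c,s,a)=cv2.minAreaRect(P[:,:2].astype(np.float32)); b=cv2.boxPoints((c,s,a))
    e=[b[1]-b[0],b[2]-b[1]]; e=max(e,key=np.linalg.norm); ang=np.degrees(np.arctan2(e[1],e[0]))
    return np.round(c,1),np.round(sorted(s),1),round(float((ang+90)%180-90),2)
def blue(im):
    h=cv2.cvtColor(im,cv2.COLOR_RGB2HSV); return (h[...,0]>105)&(h[...,0]<130)&(h[...,1]>130)&(h[...,2]>50)
E
python3 - <<'E'
from h import *
boxes={"top":{"bat":(340,410+10,240,292),"key":(340,420,178,227),"cab":(115,275,60,190)},
"scene":{"bat":(165,235,168,212),"key":(152,228,210,258),"cab":(280,450,210,350)}}
cr=[]
for n in boxes:
    d=np.load(n+"0.npz");P=d["P"];im=d["im"]
    for k,(a,b,c,e) in boxes[n].items():
        p=P[c:e,a:b];m=np.isfinite(p[...,2])
        if k!="cab":
            m&=blue(im[c:e,a:b]); z=p[...,2][m]; print(n,k,"zmax pct",np.percentile(z,[2,50,90,97]).round(1))
            for lo in(45,):
                q=p[m&(p[...,2]>lo)&(p[...,2]<75)]; print(rect(q),len(q))
            cr.append(cv2.resize(im[c:e,a:b],(380,280),interpolation=cv2.INTER_CUBIC))
        else:
            q=p[m&(p[...,2]>208)&(p[...,2]<222)];print(n,k,rect(q),np.median(q[:,2]),len(q))
            q=p[m&(p[...,2]>150)&(p[...,2]<190)]; print("pullish n",len(q))
    
o=np.vstack([np.hstack(cr[:2]),np.hstack(cr[2:])]);cv2.imwrite("pics/tr.png",o[...,::-1])
# pull: dark points near the front in both
for n,(a,b,c,e) in {"top":(160,230,150,178),"scene":(325,390,220,240)}.items():
    d=np.load(n+"0.npz");p=d["P"][c:e,a:b].reshape(-1,3);g=d["im"][c:e,a:b].reshape(-1,3).max(1)
    q=p[(g<75)&(p[:,2]>120)&(p[:,2]<205)]; print(n,len(q),np.percentile(q,[2,10,50,90,98],axis=0).round(1).tolist(), rect(q) if len(q)>5 else 0)
E
```

```text
top bat zmax pct [ 0.5 32.5 54.7 59.6]
(array([ 423.3, -285.6]), array([ 63.4, 137. ]), -83.65) 181
top key zmax pct [ 0.9 33.4 58.7 61.3]
(array([ 590.9, -286.8]), array([ 68. , 138.9]), 84.99) 257
top cab (array([779.5, 186.3]), array([204.9, 307.2]), -88.25) 216.47134504509222 8243
pullish n 878
scene bat zmax pct [ 5.8 36.  55.2 59.2]
(array([ 422.4, -286.9]), array([ 73.2, 138. ]), -83.71) 284
scene key zmax pct [ 7.1 36.9 55.6 59.3]
(array([ 592.3, -289. ]), array([ 70.1, 138.7]), 85.47) 286
scene cab (array([780.4, 184.5]), array([204.5, 306.8]), -88.17) 216.39557426613726 8086
pullish n 1140
top 749 [[629.4, 106.8, 122.1], [632.3, 123.8, 132.7], [671.3, 181.7, 175.4], [675.4, 242.7, 183.9], [676.8, 265.7, 187.3]] (array([652.1, 187.9]), array([ 47.7, 177.1]), -88.3)
scene 172 [[632.9, 120.7, 170.9], [634.7, 128.1, 172.4], [637.7, 179.4, 176.7], [643.8, 230.7, 179.1], [653.1, 239.9, 180.5]] (array([643.8, 180.6]), array([ 22.1, 125. ]), -88.25)
```

View pics/tr.png

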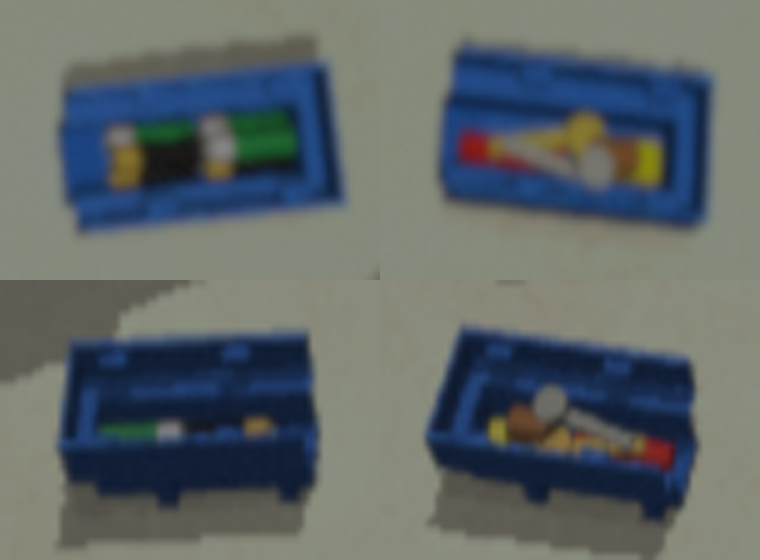

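The tray crops show that both mouths face +y (left in the top view), and that the batteries lie in two layers. The pull sits at about (635,180,172), so the front is nearly shut. Before moving I check that the whole plan is reachable.

```bash
cat >> h.py <<'E'
from scipy.spatial.transform import Rotation as R
CX=R.from_euler('z',1.8,degrees=True).as_matrix()      # cabinet axes in world
FOOT=np.array([680,182.3,0.])
BAT=np.array([422.3,-281.2,0]); BATA=96.3
KEY=np.array([592.,-283,0]); KEYA=85.2
def cab(p): return FOOT+CX@np.array(p,float)
def bar(th): return cab([-(40*np.cos(th)+154*np.sin(th)),-1,20+154*np.cos(th)-40*np.sin(th)])
def tool_bar(tilt,s=1):
    z=np.array([np.sin(tilt),0,-np.cos(tilt)]); y=s*np.array([np.cos(tilt),0,np.sin(tilt)])
    return CX@np.stack([np.cross(y,z),y,z],1)
def tray_rot(az,tip=0): # tray axes in world; tip mouth down, deg
    return R.from_euler('z',az,degrees=True).as_matrix()@R.from_euler('y',tip,degrees=True).as_matrix()
def tool_tray(T,s=1): # tool y = s*tray y, tool z = -tray z
    y=s*T[:,1]; z=-T[:,2]; return np.stack([np.cross(y,z),y,z],1)
def tcp_for(O,T,s=1,g=(0,0,45)): # tray origin -> TCP
    M=tool_tray(T,s); return O+T@np.array(g,float)+8*M[:,2],M
def org_from_mouth(m,T): return np.array(m)-T@np.array([65,0,7.])
E
python3 - <<'E'
from h import *
ik=lambda p,m:(lambda q:None if q is None else np.round(q).astype(int).tolist())(solver.inverse_kinematics(p,m))
for s in(1,-1):
    for th,t in((0.03,0.1),(0.03,0.2),(0.35,0.45),(0.72,0.6),(.72,.8)):
        M=tool_bar(t,s); print("bar",s,th,t,ik(bar(th)+8*M[:,2],M),ik(bar(th)-80*M[:,2],M))
for s in(1,-1):
    print("pick",s,ik(*tcp_for(BAT,tray_rot(BATA),s)),"place",ik(*tcp_for(KEY+[0,0,54],tray_rot(KEYA+180),s)))
    for az in range(0,360,30):
        print(s,az,[ik(*tcp_for(org_from_mouth(cab([-60,-40*np.sin(np.radians(az)),190]),tray_rot(az,tp)),tray_rot(az,tp),s)) for tp in (0,30,60)])
E
```

```text
bar 1 0.03 0.1 [-6, 41, -22, 95, 24, 44, -37] [2, 37, -36, 91, 28, 56, -41]
bar 1 0.03 0.2 [-9, 38, -17, 100, 26, 35, -41] [4, 35, -40, 98, 36, 49, -49]
bar 1 0.35 0.45 [13, 49, -61, 120, 93, 51, -104] [-13, 25, -19, 122, 62, 22, -83]
bar 1 0.72 0.6 [9, 55, -61, 133, 115, 64, -130] [7, 41, -61, 137, 106, 56, -131]
bar 1 0.72 0.8 [5, 63, -61, 140, 128, 84, -142] None
bar -1 0.03 0.1 [13, 52, -61, 94, 56, 62, 118] [14, 45, -61, 90, 46, 66, 125]
bar -1 0.03 0.2 [14, 51, -61, 99, 62, 57, 111] [15, 42, -61, 97, 51, 59, 119]
bar -1 0.35 0.45 [-12, 36, -19, 120, 88, 21, 73] [-59, 32, 49, 123, -61, 18, -143]
bar -1 0.72 0.6 [9, 55, -61, 133, 115, 64, 50] [7, 41, -61, 137, 106, 56, 49]
bar -1 0.72 0.8 [5, 63, -61, 140, 128, 84, 38] None
pick 1 [19, 46, 18, 118, -37, 22, -107] place [30, 47, -11, 92, 13, 42, 8]
1 0 [[11, 41, -53, 98, 37, 60, 35], [5, 57, -51, 65, 23, 99, 49], None]
1 30 [[20, 44, -61, 99, 42, 63, 65], [5, 59, -61, 66, 40, 108, 70], None]
1 60 [[23, 45, -61, 96, 43, 65, 100], [4, 57, -61, 73, 51, 107, 95], [-42, 70, 44, 48, 3, 113, 144]]
1 90 [[23, 48, -61, 91, 44, 68, 133], [4
[... 1355 characters left out ...]
15, 99, 56, 65, -48]]
-1 150 [[7, 45, -37, 81, 28, 64, 25], [-22, 31, -8, 104, 50, 39, -6], [-23, 39, -29, 120, 96, 74, -61]]
-1 180 [[5, 49, -45, 77, 35, 69, 47], [-24, 29, 1, 110, 39, 18, 32], [7, 46, -61, 135, 127, 79, -49]]
-1 210 [[6, 54, -61, 75, 47, 76, 66], [8, 34, -40, 108, 52, 21, 54], [26, 46, -61, 135, 160, 47, -39]]
-1 240 [[3, 54, -61, 77, 47, 75, 92], [22, 44, -61, 102, 39, 31, 98], None]
-1 270 [[2, 52, -61, 82, 46, 73, 118], [-17, 37, 11, 94, -46, 55, -160], [15, 46, -19, 98, -59, 58, -137]]
-1 300 [[-59, 53, 66, 90, -50, 71, -135], [-14, 42, 6, 82, -34, 71, -144], [-6, 55, 14, 72, -56, 99, -129]]
-1 330 [[-23, 34, -3, 95, 2, 51, -147], [-13, 46, 1, 72, -20, 85, -127], None]
```

```bash
python3 - <<'E'
from h import *
def st(l): o=bot.observe(); print(l,"t%.1f"%o["time_s"],o["position"].round(0),"F",o["contact_force"].round(1),"grip %.1f f %.1f"%(o["grip_width"],o["grasp_force"]),"q",o["joint_positions"].round(0))
eoat.gripper_to(34)
th=.035; M=tool_bar(.12); b=bar(th)
bot.movep(b-75*M[:,2],M); st("pre")
bot.move_straight(b+8*M[:,2],M,120); st("at")
eoat.gripper_to(0); st("grip")
for th in np.linspace(.035,.70,8)[1:]:
    M=tool_bar(.12+(th-.035)*.72)
    try: bot.move_straight(bar(th)+8*M[:,2],M,60)
    except bot.Unreachable as e: print("unreach",th,e); break
    st("%.2f"%th)
f=imaging.grab_frame("scene"); save(f,"open"); 
E
```

```text
pre t3.9 [626. 178. 247.] F [-0.6 -0.2 -0.9] grip 34.0 f 0.0 q [  2.  37. -36.  93.  30.  54. -43.]
at t4.7 [632. 179. 162.] F [-6.4 -0.5 -1.6] grip 34.1 f 0.0 q [  0.  42. -33.  96.  35.  46. -47.]
grip t5.1 [636. 180. 164.] F [ 0.7  0.1 -3.6] grip 9.2 f 58.3 q [  0.  42. -33.  96.  35.  46. -47.]
0.13 t5.5 [622. 179. 159.] F [ 0.8 -0.  -5.7] grip 8.9 f 59.1 q [ -2.  40. -30. 102.  39.  38. -52.]
0.22 t5.9 [609. 179. 153.] F [ 1.7  0.8 -6. ] grip 8.7 f 59.5 q [ -5.  38. -25. 108.  44.  30. -59.]
0.32 t6.3 [597. 179. 146.] F [ 1.6  0.  -4.6] grip 8.8 f 60.0 q [-11.  36. -18. 114.  52.  22. -69.]
unreach 0.4149999999999999 the arm cannot follow that straight line within its joint ranges
```

View pics/open.png

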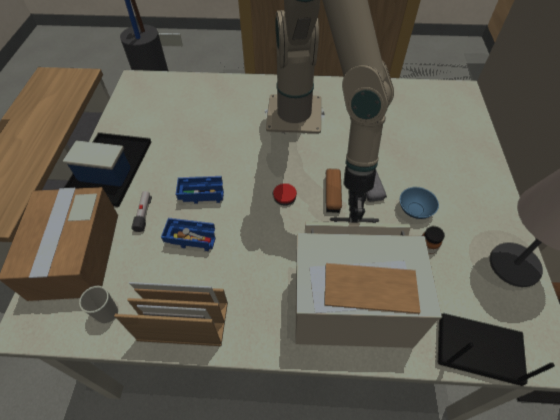

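The front is gripped and about 0.32 rad open, with the bar at px (355,218), but the wrist posture is running out of range. I'll release, change the elbow posture and grip again.

```bash
python3 - <<'E'
from h import *
def st(l): o=bot.observe(); print(l,"t%.1f"%o["time_s"],o["position"].round(0),"F",o["contact_force"].round(1),"grip %.1f f %.1f"%(o["grip_width"],o["grasp_force"]),"q",o["joint_positions"].round(0))
o=bot.observe(); M=np.array(o["tcp_rot"]); p=o["position"]
eoat.gripper_to(34)
ret=None
for d in(80,65,50):
    try: bot.move_straight(p-d*M[:,2],M,150); break
    except bot.Unreachable: pass
st("ret %d"%d)
M=tool_bar(.6); q=solver.inverse_kinematics(bar(.72)-80*M[:,2],M); print(np.round(q))
if q[2]<-50:
    bot.move_joints(q); st("posture")
    th=.32; M=tool_bar(.40)
    try:
        bot.move_straight(bar(th)-65*M[:,2],M,150); st("pre")
        bot.move_straight(bar(th)+8*M[:,2],M,120); st("at")
    except bot.Unreachable as e: print(e)
E
```

```text
ret 80 t7.4 [571. 177. 222.] F [-0.6 -0.2 -0.9] grip 34.2 f 0.0 q [ -5.  28. -26. 113.  43.  30. -61.]
[   7.   41.  -61.  137.  106.   56. -131.]
posture t8.5 [503. 175. 175.] F [-0.4 -0.7 -0.1] grip 34.1 f 0.0 q [   7.   41.  -61.  137.  106.   56. -131.]
pre t9.3 [568. 178. 213.] F [-0.3  0.1 -1.4] grip 34.0 f 0.0 q [ 14.  38. -61. 117.  74.  47. -90.]
at t10.0 [596. 179. 147.] F [0.1 0.1 1.4] grip 34.0 f 0.0 q [ 11.  46. -55. 117.  85.  45. -97.]
```

```bash
python3 - <<'E'
from h import *
def st(l): o=bot.observe(); print(l,"t%.1f"%o["time_s"],o["position"].round(0),"F",o["contact_force"].round(1),"grip %.1f f %.1f"%(o["grip_width"],o["grasp_force"]),"q",o["joint_positions"].round(0)); return o
eoat.gripper_to(0); st("grip")
for th in (.40,.48,.56,.62,.66,.69,.71,.73):
    M=tool_bar(.40+(th-.32)*.5)
    try: bot.move_straight(bar(th)+8*M[:,2],M,60)
    except bot.Unreachable as e: print("unreach",th,e); break
    o=st("%.2f"%th)
    if abs(o["contact_force"][0])>25: break
bot.pause(.3)
f=imaging.grab_frame("scene"); P=cloud(f); save(f,"open2")
E
```

```text
grip t10.4 [597. 179. 147.] F [-3.3 -1.5  6.6] grip 8.9 f 58.7 q [ 11.  46. -55. 117.  85.  45. -97.]
0.40 t10.7 [586. 179. 140.] F [-4.9 -1.4  7.2] grip 8.8 f 59.6 q [  10.   46.  -54.  120.   92.   45. -105.]
0.48 t11.1 [577. 178. 132.] F [-6.9 -2.   9.5] grip 9.0 f 59.7 q [   9.   46.  -54.  124.   99.   47. -113.]
0.56 t11.4 [567. 178. 122.] F [-9.2 -1.2  9.9] grip 8.8 f 59.5 q [   8.   47.  -54.  127.  105.   50. -121.]
0.62 t11.7 [560. 178. 115.] F [-10.4  -2.    7.6] grip 8.9 f 59.4 q [   7.   49.  -54.  130.  110.   53. -126.]
0.66 t12.0 [556. 178. 110.] F [-9.4 -0.8  9.2] grip 9.2 f 59.7 q [   6.   50.  -54.  131.  113.   55. -129.]
0.69 t12.2 [554. 178. 107.] F [-9.2 -0.9  7.6] grip 9.0 f 59.8 q [   6.   51.  -54.  132.  115.   57. -131.]
0.71 t12.5 [554. 178. 105.] F [-8.4 -2.3 15. ] grip 9.0 f 62.3 q [   6.   51.  -54.  133.  116.   58. -133.]
0.73 t12.7 [554. 178. 105.] F [-11.2  -4.6  28.6] grip 9.3 f 63.6 q [   5.   52.  -54.  133.  117.   60. -134.]
```

The end stop is reached: the bar no longer moves and the force is rising. Now release, retract and pick up the tray.

```bash
python3 - <<'E'
from h import *
def st(l): o=bot.observe(); print(l,"t%.1f"%o["time_s"],o["position"].round(0),"F",o["contact_force"].round(1),"grip %.1f f %.1f"%(o["grip_width"],o["grasp_force"]),"q",o["joint_positions"].round(0)); return o
M=np.array(bot.observe()["tcp_rot"]); p=bot.observe()["position"]
eoat.gripper_to(34)
bot.move_straight(p-80*M[:,2],M,150); st("ret")
bot.move_joints([35,32,0,98,0,50,16]); st("mid")
eoat.gripper_to(85)
f=imaging.grab_frame("scene"); P=cloud(f)
c=P.reshape(-1,3); l=(c-FOOT)@CX
e=l[(np.abs(l[:,1])<100)&(l[:,0]>-130)&(l[:,0]<-60)&(l[:,2]>140)]
k=np.argsort(e[:,0]); print("edge",len(e),np.percentile(e,[2,50,95],axis=0).round(0).tolist())
pos,M=tcp_for(BAT,tray_rot(BATA),-1)
q=solver.inverse_kinematics(pos+[0,0,90],M); print(np.round(q))
if q[6]>-60:
    bot.movep(pos+[0,0,90],M); st("above")
E
```

```text
ret t14.2 [508. 176. 171.] F [ 0.4  0.9 -1.3] grip 34.2 f 0.0 q [   6.   41.  -59.  137.  108.   56. -133.]
mid t16.4 [ 467. -360.  225.] F [-0.1  0.3  0.5] grip 33.8 f 0.0 q [35. 32. -0. 98.  0. 50. 16.]
edge 1003 [[-107.0, -96.0, 141.0], [-90.0, 0.0, 155.0], [-79.0, 91.0, 165.0]]
[ 34.  34.  -6. 116.   6.  30.  31.]
above t17.6 [ 423. -282.  127.] F [1.  0.4 0.5] grip 85.0 f 0.0 q [ 34.  34.  -5. 116.   6.  30.  31.]
```

```bash
python3 - <<'E'
from h import *
def st(l): o=bot.observe(); print(l,"t%.1f"%o["time_s"],o["position"].round(1),"F",o["contact_force"].round(1),"grip %.1f f %.1f"%(o["grip_width"],o["grasp_force"]),"q",o["joint_positions"].round(0)); return o
pos,M=tcp_for(BAT,tray_rot(BATA),-1,g=(0,0,43))
bot.move_straight(pos,M,100); st("down")
eoat.gripper_to(0); o=st("grip")
bot.move_straight(o["position"]+[0,0,200],None,120); st("lift")
for n in("scene","top"):
    f=imaging.grab_frame(n);P=cloud(f);m=blue(f["frame"])&(P[...,2]>120)&(P[...,2]<300)&(np.linalg.norm(P[...,:2]-BAT[:2],axis=-1)<130)
    q=P[m];print(n,np.percentile(q[:,2],[2,50,98]).round(1),rect(q[q[:,2]>np.percentile(q[:,2],98)-20]))
    if n=="scene":
        s=f["frame"]; v,u=np.nonzero(m); im=s[max(v.min()-40,0):v.max()+30,u.min()-40:u.max()+40]; cv2.imwrite("pics/lift.png",cv2.resize(im,None,fx=4,fy=4)[...,::-1][:600,:800])
for tp in(0,20,40,60,70):
    T=tray_rot(90,tp); q=solver.inverse_kinematics(*tcp_for(org_from_mouth(cab([-58,-40,200]),T),T,-1)); print(tp,None if q is None else np.round(q))
E
```

```text
down t18.6 [ 422.7 -281.5   35.5] F [-0.3  0.4 -0.1] grip 85.0 f 0.0 q [ 33.  44.  -3. 118.   8.  18.  29.]
grip t18.9 [ 422.2 -281.5   35.9] F [-1.3 -0.5  5.5] grip 66.8 f 67.6 q [ 33.  44.  -3. 118.   8.  18.  29.]
lift t20.8 [ 421.8 -281.2  235.3] F [ 0.9  0.1 -3. ] grip 67.0 f 67.6 q [ 36.  25.  -7. 110.   4.  46.  32.]
scene [205.4 235.3 259.7] (array([ 423.2, -286. ]), array([ 73.5, 138.1]), -83.64)
top [200.1 231.5 260.6] (array([ 418.1, -245.1]), array([57.2, 67.7]), 8.09)
0 [ -5.  35.  -7.  91.   5.  54. -14.]
20 [-22.  37.   1.  87.  20.  65. -30.]
40 [-36.  44.  12.  81.  28.  77. -38.]
60 [-45.  55.  17.  74.  35.  90. -42.]
70 [-47.  60.  18.  70.  39.  96. -44.]
```

View pics/lift.png

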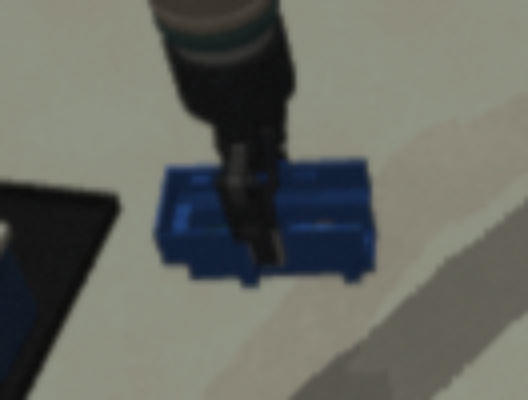

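The tray is held level, with the grip at the middle of the walls (crop px (260,220)). Next I carry it to the bin and tip.

```bash
python3 - <<'E'
from h import *
def st(l): o=bot.observe(); print(l,"t%.1f"%o["time_s"],o["position"].round(1),"F",o["contact_force"].round(1),"grip %.1f f %.1f"%(o["grip_width"],o["grasp_force"]),"q",o["joint_positions"].round(0)); return o
G=(0,0,43.9)
def go(tp,z,v=None):
    T=tray_rot(90,tp); p,M=tcp_for(org_from_mouth(cab([-58,-50,z]),T),T,-1,G)
    if v: bot.move_straight(p,M,v)
    else: bot.movep(p,M)
    st(f"tip{tp}")
go(0,240)
go(25,205,80)
for tp in(40,50,60,68): go(tp,195,50)
bot.pause(.8); st("end")
f=imaging.grab_frame("scene"); a=cv2.resize(f["frame"][150:300,270:450],(540,450)); cv2.imwrite("pics/pour.png",a[...,::-1])
E
```

```text
tip0 t22.4 [623.4  63.  268.7] F [-0.3 -0.8 -3. ] grip 67.2 f 67.6 q [ -4.  33.  -7.  89.   4.  59. -12.]
tip25 t22.9 [623.6  83.  258.4] F [ 0.  -0.4 -2.3] grip 67.1 f 67.6 q [-25.  38.   4.  86.  22.  68. -32.]
tip40 t23.4 [623.9  97.7 259.1] F [-0.7 -0.3 -2.9] grip 66.9 f 67.5 q [-34.  44.   9.  82.  30.  76. -39.]
tip50 t23.8 [624.1 109.  264.1] F [ 1.   0.3 -0.8] grip 67.3 f 67.5 q [-39.  49.  12.  78.  34.  83. -42.]
tip60 t24.2 [624.  121.6 266.4] F [ 0.7 -2.3 -1. ] grip 67.5 f 67.6 q [-43.  54.  14.  75.  37.  89. -44.]
tip68 t24.6 [623.8 132.  266.3] F [-0.1  0.2 -1.3] grip 67.3 f 67.7 q [-45.  59.  16.  72.  39.  94. -45.]
end t25.4 [623.6 133.  266. ] F [ 0.3 -0.4 -1.8] grip 67.2 f 67.7 q [-45.  59.  16.  72.  39.  94. -45.]
```

View pics/pour.png

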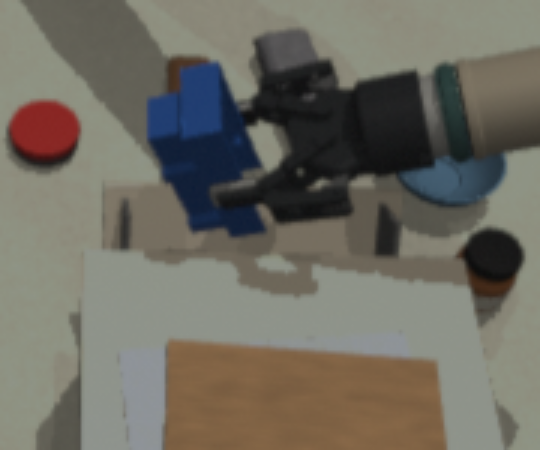

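Tray (crop px (205,150)) is tipped and nothing is visible outside the bin; the weight fell by about the weight of the cells. Next I carry the tray over the key tray and look.

```bash
python3 - <<'E'
from h import *
def st(l): o=bot.observe(); print(l,"t%.1f"%o["time_s"],o["position"].round(1),"F",o["contact_force"].round(1),"grip %.1f f %.1f"%(o["grip_width"],o["grasp_force"]),"q",o["joint_positions"].round(0)); return o
G=(0,0,43.9)
for tp,z in((40,200),(0,240)):
    T=tray_rot(90,tp); bot.move_straight(*tcp_for(org_from_mouth(cab([-58,-50,z]),T),T,-1,G),150)
st("level")
T=tray_rot(KEYA+180); p,M=tcp_for(KEY+[0,0,54+60],T,-1,G)
q=solver.inverse_kinematics(p,M); print(np.round(q))
bot.movep(p,M); st("above key"); bot.pause(.2)
tiles=[]
for n in("scene","top"):
    f=imaging.grab_frame(n);P=cloud(f);near=np.linalg.norm(P[...,:2]-KEY[:2],axis=-1)<140
    b=blue(f["frame"])&near
    for nm,m in(("bat",b&(P[...,2]>120)&(P[...,2]<190)),("key",b&(P[...,2]<70)&(P[...,2]>45))):
        q=P[m]
        if len(q)>10: print(n,nm,np.percentile(q[:,2],[2,50,98]).round(1),rect(q[q[:,2]>np.percentile(q[:,2],98)-18]))
    a=f["frame"]; tiles.append(cv2.resize(a[180:270,130:250] if n=="scene" else a[150:240,320:440],(400,300)))
    if n=="top": tiles.append(cv2.resize(a[60:210,100:300],(400,300)))
    else: tiles.append(cv2.resize(a[190:280,290:410],(400,300)))
cv2.imwrite("pics/key.png",np.vstack([np.hstack(tiles[:2]),np.hstack(tiles[2:])])[...,::-1])
E
```

```text
level t26.9 [623.1  67.9 267.6] F [-0.1  0.9 -1.2] grip 67.3 f 67.5 q [ -5.  33.  -7.  89.   4.  59. -12.]
[ 50.  51. -50.  90.  43.  60. 163.]
above key t29.5 [ 592.3 -282.3  150. ] F [ 0.   0.9 -2. ] grip 67.1 f 67.5 q [ 50.  51. -50.  90.  43.  60. 163.]
scene bat [121.3 152.2 175.8] (array([ 594. , -278.2]), array([ 70.4, 138.2]), 84.72)
scene key [45.6 53.3 63. ] (array([ 596.9, -290.6]), array([ 71. , 137.4]), 89.0)
top bat [121.5 149.2 176.1] (array([ 585.7, -274. ]), array([ 80.1, 133.1]), 84.89)
top key [45.8 58.1 62.3] (array([ 587.3, -287.8]), array([ 65.8, 137.1]), 82.52)
```

View pics/key.png

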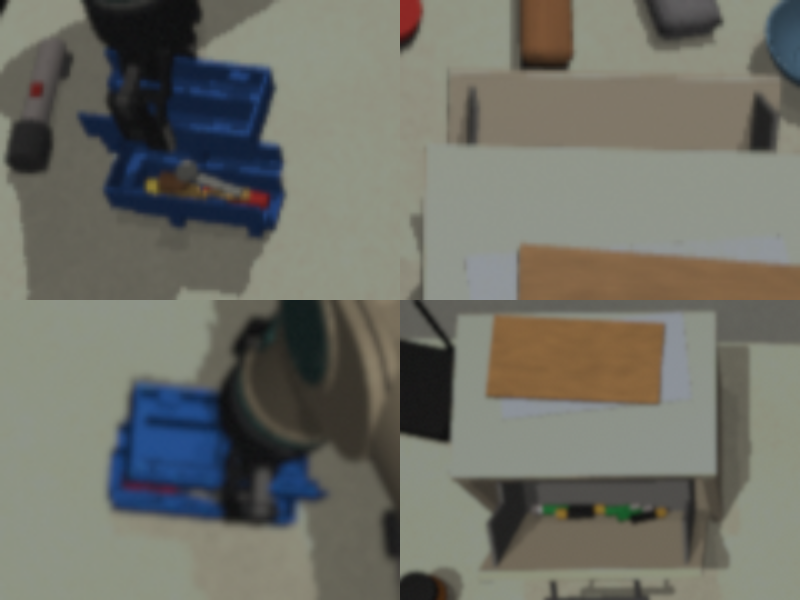

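The bottom-right tile shows the batteries in the bin at about (600,512), and the held tray is empty. It is about 1 mm off the key tray. I correct that and lower it while watching the force.

```bash
python3 - <<'E'
from h import *
def st(l): o=bot.observe(); print(l,"t%.1f"%o["time_s"],o["position"].round(1),"F",o["contact_force"].round(1),"T",o["wrist_torque"].round(2),"grip %.1f f %.1f"%(o["grip_width"],o["grasp_force"])); return o
G=(0,0,43.9)
T=tray_rot(KEYA+180)
def at(h,v,d=(-.8,-.7)):
    p,M=tcp_for(KEY+[d[0],d[1],54+h],T,-1,G); bot.move_straight(p,M,v); return st(f"h{h}")
at(12,80); bot.pause(.2)
o=at(9,20); z0=o["contact_force"][2]
for h in(7,5,3.5,2.5,1.5,.7,0,-.7,-1.4):
    o=at(h,12)
    if o["contact_force"][2]-z0>4: print("contact"); break
E
```

```text
h12 t30.5 [ 591.5 -283.6  102. ] F [-0.   0.1 -1.3] T [-0.01 -0.01  0.01] grip 66.9 f 67.5
h9 t31.0 [ 591.  -283.7   98.8] F [ 0.5  0.2 -1.2] T [-0.01  0.01 -0.  ] grip 67.3 f 67.5
h7 t31.4 [ 591.1 -283.7   96.8] F [ 0.7  0.5 -1.7] T [-0.02  0.01 -0.04] grip 67.0 f 67.5
h5 t31.7 [ 591.1 -283.7   94.8] F [-0.9 -0.3 -1.3] T [ 0.04 -0.01  0.04] grip 67.4 f 67.5
h3.5 t31.9 [ 591.1 -283.7   93.3] F [ 0.4 -0.5 -1.7] T [ 0.   -0.02  0.01] grip 67.4 f 67.5
h2.5 t32.2 [ 591.2 -283.7   92.3] F [ 1.1 -0.  -1.6] T [-0.07  0.02 -0.03] grip 66.9 f 67.5
h1.5 t32.4 [ 591.1 -283.7   91.3] F [ 0.4  0.7 -1.3] T [ 0.03 -0.01  0.02] grip 67.2 f 67.5
h0.7 t32.7 [ 591.1 -283.7   90.5] F [-1.1 -0.2 -1.7] T [-0.   -0.04 -0.02] grip 67.3 f 67.5
h0 t32.9 [ 591.3 -283.7   90. ] F [ 0.1  0.9 -0.9] T [ 0.01 -0.03 -0.  ] grip 66.8 f 67.8
h-0.7 t33.2 [ 591.4 -283.7   90. ] F [-2.2  0.9  5.9] T [ 0.09  0.4  -0.03] grip 67.1 f 68.4
contact
```

Contact came exactly at seat height. Release, retreat and check.

```bash
python3 - <<'E'
from h import *
eoat.gripper_to(85); o=bot.observe(); print(o["time_s"],o["contact_force"].round(1),o["grip_width"])
bot.move_straight(o["position"]+[0,0,110],None,100)
q=np.array(bot.observe()["joint_positions"]); q[0]+=30; q[1]-=8; bot.move_joints(q)
tiles=[]
for n in("scene","top"):
    f=imaging.grab_frame(n);P=cloud(f);near=np.linalg.norm(P[...,:2]-KEY[:2],axis=-1)<120
    b=blue(f["frame"])&near; z=P[b][:,2]; print(n,np.percentile(z,[50,97,99]).round(1),"up",rect(P[b&(P[...,2]>100)&(P[...,2]<125)]),"low",rect(P[b&(P[...,2]<62)&(P[...,2]>45)]))
    a=f["frame"]; tiles.append(cv2.resize(a[180:270,130:250] if n=="scene" else a[150:240,320:440],(400,300)))
cv2.imwrite("pics/done.png",np.hstack(tiles)[...,::-1])
l=(cloud(imaging.grab_frame("scene")).reshape(-1,3)-FOOT)@CX
e=l[(np.abs(l[:,1])<100)&(l[:,0]>-130)&(l[:,0]<-60)&(l[:,2]>140)]
print("edge",len(e),np.percentile(e,[2,50,95],axis=0).round(0).tolist()); print(bot.observe()["time_s"])
E
```

```text
33.5167 [ 0.1 -0.2 -0.4] 85.01853089926837
scene [ 85.4 114.5 115.6] up (array([ 592.9, -279. ]), array([ 70.9, 137.5]), 85.16) low (array([ 598.2, -289.8]), array([ 58.6, 138.5]), 84.64)
top [ 84.3 114.9 116.1] up (array([ 591.4, -276.3]), array([ 68.5, 134.6]), 85.19) low (array([ 583.9, -285.9]), array([ 54.1, 137.5]), 86.1)
edge 996 [[-107.0, -96.0, 141.0], [-91.0, 0.0, 155.0], [-80.0, 90.0, 165.0]]
36.2583
```

View pics/done.png

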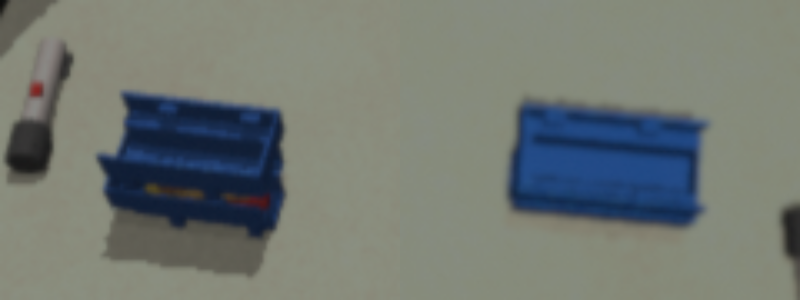

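The emptied tray sits level and square on the key tray (crop px (195,150) and (610,165)), with its rim at 114 mm and its mouth turned half round. The front is still fully open.

```bash
python3 -c "
from rig import bot
print(bot.finish_job())"
```

```text
the job is handed in; nothing more can be done
None
```

I handed the job in at about 36 s: the bin front is open to its stop, the batteries are in the bin, and the emptied tray stands half-turned and square on the key tray; the judge's verdict was not shown.

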